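# Set the length stop of a sawing jig and bring the strip up to it

## Task

Slide the length stop along its rail until its steel index pin drops into the one hole hidden in the rail beneath it and locks the stop; the hole may lie to either side. Then slide the wooden strip so that it lies flat on the board with its long side flush along the fence and its end snug against the stop, ready to saw, and leave the things around the jig where they are.

Things in the scene. Friction and masses are not known exactly. Their poses are not given: they have to be found in the camera images.
- jig: Sawing jig fixed to the bench: plywood board 160 x 600 x 18 mm (x, y, z) with an aluminium rail on it. Origin: centre of the board's underside, at bench height; z up, y along the rail, x from the board's open front to the rail. Rail: x = 5 to 65 mm, y = -290 to 290 mm, top 48 mm above the bench. Board in front of it (x = -80 to 5 mm) flat and open, 18 mm above the bench.
- fence (a point): The fence: the rail's upright side facing jig -x, 30 mm high, at jig x = 5 mm. This point is at jig y = 150 mm, 33 mm above the bench; axes as the jig's.
- stop (a joint): Travel of the length stop along the rail from where it starts (m), positive to jig +y; ends -0.085 and 0.085. Its pin starts at jig x = 35, y = -102 to -78 mm. The hidden hole is on that line under the stop's foot, at jig y = -155 to -25 mm, at least 18 mm from the pin's start. Slides stiffly (about 2 N, more if quick), stays where left; with the pin in the hole it has some 5 mm of play.
- stop_push_plus (a point): Centre of the stop block's end face towards jig +y: push here to send the stop to -y. Block: wood, 60 mm in jig x, 100 mm in jig y, 49 to 87 mm above the bench, on a dark steel foot plate 60 x 240 mm whose top is 57 mm above the bench. This point: 50 mm from the pin's axis, 72 mm above the bench.
- stop_push_minus (a point): Centre of the stop block's end face towards jig -y: push here to send the stop to +y. 50 mm from the pin's axis, 72 mm above the bench. Pushed at 40 mm/s or slower the pin drops reliably; much faster it may skip over the hole.
- sleeve_top (a point): Centre of the stop block's upper face, 87 mm above the bench, on the pin's axis; moves with the stop, axes as the jig's.
- stop_face (a point): On the stop's wooden arm, which reaches forward from the block's +y end over the board (12 mm thick, to jig x = -55 mm, 27 to 87 mm above the bench): its face to jig +y, which the strip's end must meet. 50 mm from the pin's axis, jig x = -17 mm, 32 mm above the bench; moves with the stop, axes as the jig's.
- pin: Loose upright steel index pin in the stop block's sleeve: shank 12 mm diameter, 57 mm long, under a round head 26 mm in diameter and 14 mm high. Origin: centre of its foot. Foot riding on the rail: 39 mm below sleeve_top, head 18 mm clear of the block, its top 119 mm above the bench. Dropped in the hole by its own weight: foot 54 mm below sleeve_top, head 3 mm clear of the block.
- strip: Loose strip of pale wood, 44 x 220 x 28 mm (x, y, z), about 0.2 kg, lying on the jig's board on the stop's +y side, somewhat away from the fence and askew. Origin: centre of its underside; y along its length. Against the fence its origin is at jig x = -17 mm.
- strip_end (a point): Centre of the strip's end face at its own -y end, the end nearest the stop, 14 mm above its underside.
- jar: Glass jar with a steel lid, 64 mm diameter, 85 mm high, beyond the jig; origin under its centre. To be left alone.
- offcut: Dark wood offcut 70 x 45 x 30 mm on the bench in front of the jig, to the robot's right; origin under its centre. To be left alone.
- tin: Open green tin, 76 mm diameter, 100 mm high, past the jig's right (-y) end; origin under its centre. To be left alone.
There are look-alikes about, which are no part of the job. Of the things shaped like the pin, the steel one is meant.

How it is judged:
By the outcome, as a careful person would: the job done as asked, in the order asked, and still so for the second after the job is handed in, with the robot touching nothing.
It also fails if it takes over 69 s, if anything falls off the work surface, if the arm or the gripper's body presses on something with over 40 N, if the wrist force passes 120 N, or if a joint passes its speed limit or range.

## Robot

A 6-joint arm with a two-finger parallel gripper is mounted at the origin on the work surface. World frame = base frame: x ahead of the robot, y to its left, z up, the work surface at z = 0. Lengths are in m, angles in degrees, forces in N, time in s.
With the tool pointing down it reaches from about 0.4 to 0.825 m from the base axis. Payload 7 kg.
Tool frame: the origin (TCP) lies between the finger pads; the fingertips stand 22 mm ahead of it and the grasp point (between the pads) lies 3 mm ahead of it; z points along the fingers, y is the line along which they close (so a half turn about z gives the same grasp; the last joint's range is limited). The gripper opens to 88 mm and grips with 3 to 60 N. Pads are 19 mm wide; open, the fingers measure 130 mm over their backs; the gripper's body (78 mm by 193 mm) begins 47 mm behind the grasp point.
Start: joints at [-51.389, 20.546, 0.682, 0, -70.136, -16.507], TCP at [0.254, -0.625, 0.249] pointing down, gripper open.
Joint ranges: [-176.03, 176.03], [-82.01, 121.73], [-58.28, 71.71], [-173.87, 95.51], [-174.79, -0.11], [-173.66, 173.66]. Speed limits (degrees/s): [136.94, 136.94, 172.46, 180, 180, 180].

## Interface

Orientations are given as [roll, pitch, yaw] about the fixed x, y, z axes, in that order (R = Rz(yaw) Ry(pitch) Rx(roll)).
In Python, from plant import ctrl gives the robot as it stands.
- The arm moves only by the tool apply_moves, never from a script. Its argument "targets" is a list of rows, each an object with "travel": the shift along the tool's x, y, z in mm, a list of three; "roll": the turn about the tool's z in degrees; "jaw": the finger opening in mm, from 0 to 87.6. In form: [{"travel": [tx, ty, tz], "roll": roll, "jaw": jaw}, ...]. A call has 1 to 10 rows; each row shifts and turns the commanded pose from where the row before left it, along the tool's axes as they then stand; what a row does not reach is not made up. A row lasts 1/10 s, in which the tool goes at most 50 mm and 8.59 degrees, less where a joint would pass 70% of its speed; a pose out of reach is approached as far as the arm can. A call with a gripper value outside its range is refused whole. The fingers move at their own pace and stop on an object; the grip force is fixed at half the most. Time passes only in rows, so rows that do not move let the fingers close. It gives the time, the measured TCP pose, the force, the opening and the grip force at its end, in the units of the state.
- ctrl.get_obs(): the state, without advancing time (a new reading comes with each control period).
- ctrl.snapshot(name): name is "side" or "top" or "wrist"; returns the picture (400x640x3 uint8, red, green, blue); there is no depth.
- ctrl.calibration(name): a dict with "K" (3x3 intrinsics, pixels), "dist_coeffs" ([k1, k2, p1, p2, k3] as OpenCV has them; the pictures are not rectified), "extrinsics" (4x4, takes a point from camera to world coordinates); the wrist camera has in their place "hand_eye" (4x4, takes a point from camera to tool coordinates, whose origin is the TCP and whose axes are the flange's). Camera axes: x right, y down, z forward; pixel columns grow to the right and rows downward; lengths in m; the calibration is good to about 2 mm. A picture is of the moment at which its call begins: read the wrist's pose just before it. calibration takes no time and is no camera call.
- ctrl.close_job(): hands the job in; it is judged then, once.
The state is a dict: "clock": time; "joint_pos": joint angles; "qvel": joint speeds; "tau": joint torques, N m; "tool_pos": TCP position; "orientation": TCP orientation; "force": force on the tool from outside, world axes, zero at the start; "moment": the same for the moment, N m; "opening": finger opening in m; "gripper_force": force on a finger pad.
Only numpy, scipy, OpenCV 4.12 (cv2) and the standard library are available. Lean on these libraries where they do the work, as an engineer would, in place of code of your own. Each camera call takes 0.05 s, during which the arm holds its last target. There are 200 camera calls.

## Working session

There is one attempt and no reset: what is moved stays moved. The work goes in short steps, Python scripts to look and compute and a tool call to move; the robot and the scene stay as the last step left them, time stands still between calls to the robot, and variables do not carry over. Pictures are saved under pics/ and viewed, at most 10 in all, crops included, and the job is handed in when it is done.

Besides the shell and the picture viewer there is one more tool, called after "Request:" as a command line: name --argument value ..., lists and objects as JSON in quotes. apply_moves: Moves the arm, as the interface text tells. Its arguments: {"type":"object","properties":{"targets":{"type":"array","items":{"type":"object","properties":{"travel":{"type":"array","items":{"type":"number"}},"roll":{"type":"number"},"jaw":{"type":"number"}}}}},"required":["targets"]}

```bash
mkdir -p pics; ls; cat > h.py <<'E'
import numpy as np, cv2
from plant import ctrl
from scipy.spatial.transform import Rotation as R
def cam(n,obs=None):
    c=ctrl.calibration(n);K=np.array(c['K'],float);d=np.array(c['dist_coeffs'],float)
    if 'extrinsics' in c: T=np.array(c['extrinsics'],float)
    else:
        o=obs or ctrl.get_obs();W=np.eye(4);W[:3,:3]=R.from_euler('xyz',o['orientation'],degrees=True).as_matrix();W[:3,3]=o['tool_pos'];T=W@np.array(c['hand_eye'],float)
    return K,d,T
def ray(C,px):
    K,d,T=C;u=cv2.undistortPoints(np.array(px,float).reshape(-1,1,2),K,d).reshape(-1,2)
    v=np.c_[u,np.ones(len(u))]@T[:3,:3].T
    return T[:3,3],v
def onplane(C,px,z):
    o,v=ray(C,px);return o+v*((z-o[2])/v[:,2])[:,None]
def proj(C,P):
    K,d,T=C;M=np.linalg.inv(T);return cv2.projectPoints(np.array(P,float).reshape(-1,1,3),cv2.Rodrigues(M[:3,:3])[0],M[:3,3],K,d)[0].reshape(-1,2)
def snap(n,f):
    o=ctrl.get_obs();im=ctrl.snapshot(n);cv2.imwrite('pics/'+f,im[:,:,::-1]);return im,cam(n,o)
E
python3 - <<'E'
from h import *
for n in('top','side'):
    im,C=snap(n,n+'0.png');print(n,C[2].round(3).tolist(),C[0].round(0).tolist())
print(ctrl.get_obs())
E
```

```text
pics
top [[0.026, -0.984, 0.178, 0.359], [-1.0, -0.026, 0.005, -0.13], [-0.001, -0.178, -0.984, 1.02], [0.0, 0.0, 0.0, 1.0]] [[396.0, 0.0, 324.0], [0.0, 396.0, 204.0], [0.0, 0.0, 1.0]]
side [[0.985, -0.11, 0.136, 0.399], [-0.174, -0.535, 0.827, -0.897], [-0.019, -0.837, -0.546, 0.597], [0.0, 0.0, 0.0, 1.0]] [[394.0, 0.0, 323.0], [0.0, 394.0, 197.0], [0.0, 0.0, 1.0]]
{'clock': 0.1, 'joint_pos': array([-5.13895049e+01,  2.05874979e+01,  6.40213119e-01, -1.59010818e-02,
       -7.01352724e+01, -1.65066405e+01]), 'qvel': array([-0.0828513 , -0.03832882,  0.07119931,  0.01361602,  0.07694482,
        0.03326326]), 'tau': array([-3.74968498e-03, -5.84162593e+01,  2.93749684e+01,  7.01567933e+00,
        1.00939261e-02, -7.99362624e-05]), 'tool_pos': array([ 0.2538175 , -0.62504393,  0.24772928]), 'orientation': array([ 1.79916598e+02, -9.12576210e-03, -1.57901553e+02]), 'force': array([-0.12032564,  0.19732997,  0.27133459]), 'moment': array([ 0.00129264, -0.03956944,  0.00742529]), 'gripper_force': 0.0, 'opening': 0.08761168867636072}
```

View pics/top0.png

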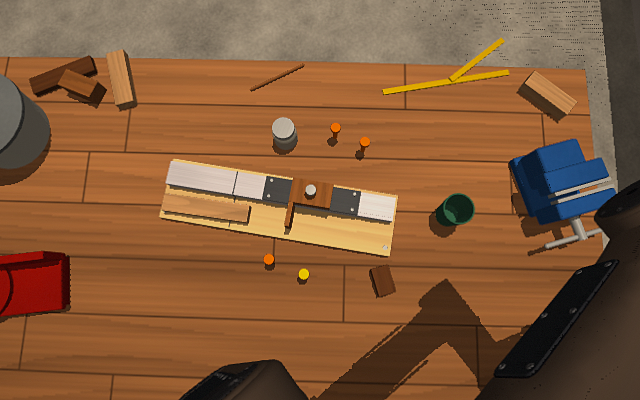

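View pics/side0.png

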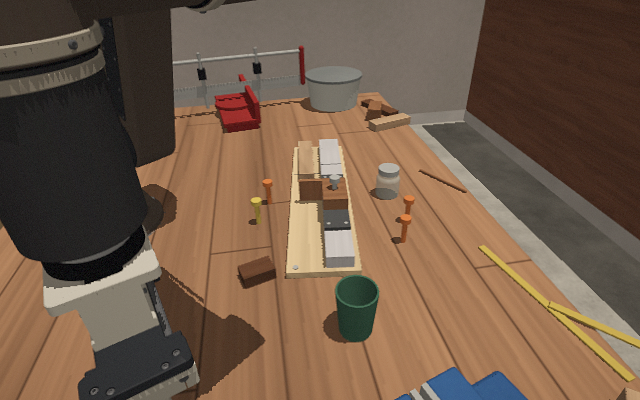

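Top view: the jig's board runs from about (160,217) to (390,257) along its front. The steel pin head is at (311,190), the strip is around (165-250,207-218), and the orange and yellow pins are look-alikes. The side view agrees. I'll enlarge the jig.

```bash
python3 - <<'E'
from h import *
im=cv2.imread('pics/top0.png');c=im[150:265,155:405]
cv2.imwrite('pics/topc.png',cv2.resize(c,None,fx=3.2,fy=3.2,interpolation=cv2.INTER_CUBIC))
C=cam('top')
print(onplane(C,[[160,217],[390,257],[397,195],[175,159]],.018).round(4))
print(onplane(C,[[311,190]],.119).round(4))
E
```

```text
[[ 0.4967  0.2975  0.018 ]
 [ 0.4106 -0.2924  0.018 ]
 [ 0.5703 -0.311   0.018 ]
 [ 0.652   0.2733  0.018 ]]
[[ 0.5557 -0.0925  0.119 ]]
```

View pics/topc.png

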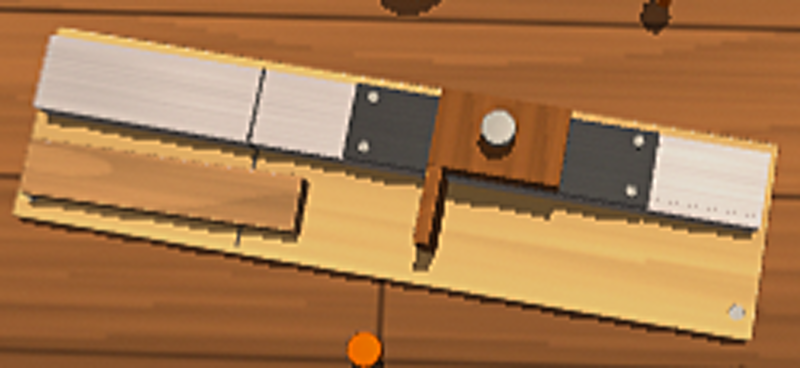

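```bash
cat >> h.py <<'E'
def tojig(P):
    J=np.load('J.npy');return (np.array(P)[:,:2]-J[:2])@np.array([[np.cos(J[2]),-np.sin(J[2])],[np.sin(J[2]),np.cos(J[2])]])
def fromjig(p):
    J=np.load('J.npy');return np.array(p)@np.array([[np.cos(J[2]),-np.sin(J[2])],[np.sin(J[2]),np.cos(J[2])]]).T+J[:2]
def togo(p,z):
    o=ctrl.get_obs();Rm=R.from_euler('xyz',o['orientation'],degrees=True).as_matrix()
    return (Rm.T@(np.r_[fromjig(p),z]-o['tool_pos'])*1000).round(1)
E
python3 - <<'E'
from h import *
C=cam('top');f=lambda a:np.array(a)/3.2+[155,150]-.35
B=onplane(C,f([[14,216],[751,340],[777,145],[57,29]]),.018)[:,:2]
print([np.linalg.norm(B[i]-B[i-1]).round(4) for i in range(4)])
c=B.mean(0);y=B[0]-B[1]+B[3]-B[2];a=np.arctan2(-y[0],y[1]);np.save('J.npy',np.r_[c,a]);print(c,np.degrees(a))
print('board',tojig(B).round(4))
print('rail top',tojig(onplane(C,f([[50,36],[35,107],[775,152],[757,228]]),.048)).round(4))
print('strip top',tojig(onplane(C,f([[305,180],[297,234],[24,193],[30,141]]),.046)).round(4))
print('pin',tojig(onplane(C,f([[498,126]]),.119)).round(4))
print('block',tojig(onplane(C,f([[442,88],[573,110],[562,187],[430,165]]),.087)).round(4))
print(togo([.035,-.3],.2))
E
```

```text
[np.float64(0.1577), np.float64(0.5965), np.float64(0.1585), np.float64(0.598)]
[ 0.5331592  -0.00570425] -7.947390923788905
board [[-0.0788  0.2976]
 [-0.0793 -0.2989]
 [ 0.0793 -0.2984]
 [ 0.0788  0.2996]]
rail top [[ 0.0653  0.2904]
 [ 0.0065  0.2886]
 [ 0.0664 -0.293 ]
 [ 0.0046 -0.2872]]
strip top [[-0.0155  0.0661]
 [-0.0583  0.0638]
 [-0.0619  0.2818]
 [-0.0206  0.2869]]
pin [[ 0.0363 -0.0808]]
block [[ 0.0652 -0.0315]
 [ 0.0646 -0.1322]
 [ 0.005  -0.1335]
 [ 0.0052 -0.0332]]
[-371.9  191.5   47.9]
```

Request:
apply_moves --targets '[{"travel": [0,0,0],"roll": -8.5,"jaw": 0},{"travel": [0,0,0],"roll": -8.5,"jaw": 0},{"travel": [0,0,0],"roll": -8.5,"jaw": 0},{"travel": [0,0,0],"roll": -8.5,"jaw": 0},{"travel": [0,0,0],"roll": -8.5,"jaw": 0},{"travel": [0,0,0],"roll": -8.5,"jaw": 0},{"travel": [0,0,0],"roll": -9,"jaw": 0},{"travel": [0,0,0],"roll": 0,"jaw": 0}]'

```text
clock: 0.9
tool_pos: [0.2539, -0.6251, 0.248]
orientation: [180.0, 0.0, -98.2]
force: [-0.4, 0.1, 1.1]
opening: 0.0291
gripper_force: 0.0
```

```bash
python3 - <<'E'
from h import *
print(ctrl.get_obs()['orientation'],ctrl.get_obs()['joint_pos'].round(1));print(togo([.035,-.005],.2),togo([.035,-.005],.087))
E
```

```text
[ 1.79969819e+02  4.24578675e-02 -9.81700743e+01] [-51.4  20.6   0.7  -0.  -70.1  43.2]
[-647.9 -223.4   48.4] [-647.9 -223.5  161.4]
```

Request:
apply_moves --targets '[{"travel": [-43,-15,0],"roll": 0,"jaw": 0},{"travel": [-43,-15,0],"roll": 0,"jaw": 0},{"travel": [-43,-15,0],"roll": 0,"jaw": 0},{"travel": [-43,-15,0],"roll": 0,"jaw": 0},{"travel": [-43,-15,0],"roll": 0,"jaw": 0},{"travel": [-43,-15,0],"roll": 0,"jaw": 0},{"travel": [-43,-15,0],"roll": 0,"jaw": 0},{"travel": [-43,-15,0],"roll": 0,"jaw": 0},{"travel": [-43,-15,0],"roll": 0,"jaw": 0},{"travel": [-43,-15,0],"roll": 0,"jaw": 0}]'

```text
clock: 1.9
tool_pos: [0.4649, -0.2197, 0.2487]
orientation: [-180.0, 0.0, -98.6]
force: [1.0, -0.5, -1.1]
opening: 0.0004
gripper_force: 0.0
```

Request:
apply_moves --targets '[{"travel": [-43,-15,0],"roll": 0,"jaw": 0},{"travel": [-43,-15,0],"roll": 0,"jaw": 0},{"travel": [-43,-15,0],"roll": 0,"jaw": 0},{"travel": [-43,-15,0],"roll": 0,"jaw": 0},{"travel": [-43,-15,20],"roll": 0,"jaw": 0},{"travel": [0,0,0],"roll": 0,"jaw": 0},{"travel": [0,0,0],"roll": 0,"jaw": 0}]'

```text
clock: 2.6
tool_pos: [0.5695, -0.0187, 0.2275]
orientation: [179.9, -0.1, -98.4]
force: [-0.4, -0.6, 0.5]
opening: 0.0002
gripper_force: 0.0
```

```bash
python3 - <<'E'
from h import *
print(togo([.035,-.005],.087))
im,C=snap('wrist','w1.png');print(C[2].round(3).tolist())
E
```

```text
[ -3.    2.6 140.5]
[[-0.989, 0.142, 0.036, 0.558], [0.146, 0.956, 0.256, -0.086], [0.002, 0.258, -0.966, 0.364], [0.0, 0.0, 0.0, 1.0]]
```

View pics/w1.png

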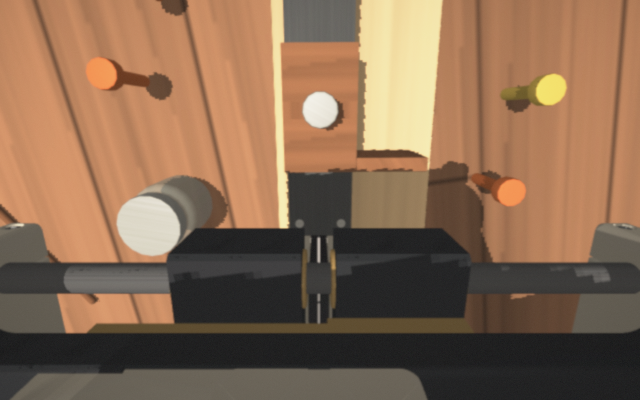

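Wrist view: steel pin head at (320,110), the block's +y top edge near row 171, and the jar lid at (150,225). I'll check these against the frame and then descend.

```bash
python3 - <<'E'
from h import *
C=cam('wrist')
print(tojig(onplane(C,[[320,110]],.119)),tojig(onplane(C,[[286,169],[358,171]],.087)))
E
```

```text
[[ 0.03417395 -0.07877843]] [[ 0.06290891 -0.03137128]
 [ 0.00232616 -0.0291549 ]]
```

Request:
apply_moves --targets '[{"travel": [-3,3,45],"roll": 0,"jaw": 0},{"travel": [0,0,45],"roll": 0,"jaw": 0},{"travel": [0,0,40],"roll": 0,"jaw": 0},{"travel": [0,0,10],"roll": 0,"jaw": 0},{"travel": [0,0,0],"roll": 0,"jaw": 0},{"travel": [0,0,0],"roll": 0,"jaw": 0}]'

```text
clock: 3.25
tool_pos: [0.5685, -0.0165, 0.0906]
orientation: [-179.8, 0.0, -98.3]
force: [0.8, 0.4, 1.0]
opening: 0.0002
gripper_force: 0.0
```

Request:
apply_moves --targets '[{"travel": [5,0,2],"roll": 0,"jaw": 0},{"travel": [4,0,0],"roll": 0,"jaw": 0},{"travel": [3,0,0],"roll": 0,"jaw": 0},{"travel": [3,0,0],"roll": 0,"jaw": 0},{"travel": [3,0,0],"roll": 0,"jaw": 0},{"travel": [3,0,0],"roll": 0,"jaw": 0},{"travel": [3,0,0],"roll": 0,"jaw": 0},{"travel": [3,0,0],"roll": 0,"jaw": 0},{"travel": [3,0,0],"roll": 0,"jaw": 0}]'

```text
clock: 4.15
tool_pos: [0.5632, -0.0461, 0.0866]
orientation: [-180.0, 0.0, -98.3]
force: [1.1, 2.4, 1.5]
opening: 0.0003
gripper_force: 1.4
```

Request:
apply_moves --targets '[{"travel": [3,0,0],"roll": 0,"jaw": 0},{"travel": [3,0,0],"roll": 0,"jaw": 0},{"travel": [3,0,0],"roll": 0,"jaw": 0},{"travel": [3,0,0],"roll": 0,"jaw": 0}]'

```text
clock: 4.55
tool_pos: [0.5611, -0.058, 0.0865]
orientation: [-180.0, 0.0, -98.3]
force: [1.9, 2.9, 0.0]
opening: 0.0002
gripper_force: 1.4
```

Request:
apply_moves --targets '[{"travel": [3,0,0],"roll": 0,"jaw": 0},{"travel": [3,0,0],"roll": 0,"jaw": 0},{"travel": [3,0,0],"roll": 0,"jaw": 0}]'

```text
clock: 4.85
tool_pos: [0.5598, -0.0669, 0.0865]
orientation: [180.0, 0.0, -98.3]
force: [2.4, 2.3, 0.4]
opening: 0.0005
gripper_force: 1.4
```

Request:
apply_moves --targets '[{"travel": [3,0,0],"roll": 0,"jaw": 0},{"travel": [3,0,0],"roll": 0,"jaw": 0},{"travel": [3,0,0],"roll": 0,"jaw": 0}]'

```text
clock: 5.15
tool_pos: [0.5584, -0.0758, 0.0865]
orientation: [180.0, -0.0, -98.3]
force: [2.9, 2.7, -0.5]
opening: 0.0002
gripper_force: 1.4
```

Request:
apply_moves --targets '[{"travel": [3,0,0],"roll": 0,"jaw": 0},{"travel": [3,0,0],"roll": 0,"jaw": 0},{"travel": [3,0,0],"roll": 0,"jaw": 0}]'

```text
clock: 5.45
tool_pos: [0.5571, -0.0847, 0.0865]
orientation: [180.0, -0.0, -98.3]
force: [2.4, 2.6, -1.1]
opening: 0.0003
gripper_force: 1.4
```

Request:
apply_moves --targets '[{"travel": [3,0,0],"roll": 0,"jaw": 0},{"travel": [3,0,0],"roll": 0,"jaw": 0},{"travel": [3,0,0],"roll": 0,"jaw": 0}]'

```text
clock: 5.75
tool_pos: [0.5559, -0.0936, 0.0865]
orientation: [180.0, 0.0, -98.3]
force: [2.0, 1.3, -1.3]
opening: 0.0007
gripper_force: 1.4
```

Request:
apply_moves --targets '[{"travel": [3,0,0],"roll": 0,"jaw": 0},{"travel": [3,0,0],"roll": 0,"jaw": 0},{"travel": [3,0,0],"roll": 0,"jaw": 0}]'

```text
clock: 6.05
tool_pos: [0.5546, -0.1026, 0.0865]
orientation: [180.0, -0.0, -98.3]
force: [2.5, 1.9, -1.5]
opening: 0.0001
gripper_force: 1.4
```

```bash
python3 - <<'E'
from h import *
im,C=snap('wrist','w2.png')
o=ctrl.get_obs();print(o['force'],tojig([o['tool_pos']]))
g=im.astype(int);m=((g.min(2)>150)&(np.ptp(g,2)<25)).astype('uint8');m[235:]=0
n,l,s,c=cv2.connectedComponentsWithStats(m)
for i in range(1,n):
    if s[i,4]>100: print(s[i],c[i].round(1),[tojig(onplane(C,[c[i]],z)).round(4).tolist() for z in(.119,.104)])
E
```

```text
[ 1.80578557  1.98381772 -0.91067011] [[ 0.03438186 -0.09335602]]
[ 274  101   80   80 4920] [313.3 140.4] [[[0.034, -0.1532]], [[0.0342, -0.1519]]]
```

Request:
apply_moves --targets '[{"travel": [3,0,0],"roll": 0,"jaw": 0},{"travel": [3,0,0],"roll": 0,"jaw": 0},{"travel": [2,0,0],"roll": 0,"jaw": 0}]'

```text
clock: 6.4
tool_pos: [0.5532, -0.1105, 0.0865]
orientation: [180.0, -0.0, -98.3]
force: [1.6, 3.3, -0.5]
opening: 0.0001
gripper_force: 1.4
```

```bash
python3 - <<'E'
from h import *
im,C=snap('wrist','w3.png')
o=ctrl.get_obs();print(o['force'],tojig([o['tool_pos']]))
g=im.astype(int);m=((g.min(2)>150)&(np.ptp(g,2)<25)).astype('uint8');m[235:]=0
n,l,s,c=cv2.connectedComponentsWithStats(m)
for i in range(1,n):
    if s[i,4]>1000: 
        print(s[i],c[i].round(1))
        for z in(.119,.104):
            q=tojig(onplane(C,[c[i]],z))[0];p=fromjig([q+[-.013,0],q+[.013,0]]);pp=proj(C,np.c_[p,[z,z]]);print(z,q.round(4),'width',np.linalg.norm(pp[0]-pp[1]).round(1))
print(togo([.035,-.200],.16),togo([.035,-.23],.16))
E
```

```text
[ 1.12319845  1.51478871 -0.11583614] [[ 0.03432846 -0.10121349]]
[ 274  101   79   81 4924] [312.6 140.6]
0.119 [ 0.0339 -0.1611] width 84.2
0.104 [ 0.0342 -0.1599] width 73.6
[ 98.8  -1.3 -73.5] [128.8  -1.4 -73.5]
```

Request:
apply_moves --targets '[{"travel": [-5,0,0],"roll": 0,"jaw": 0},{"travel": [0,0,-40],"roll": 0,"jaw": 0},{"travel": [0,0,-40],"roll": 0,"jaw": 0},{"travel": [45,0,0],"roll": 0,"jaw": 0},{"travel": [45,0,0],"roll": 0,"jaw": 0},{"travel": [45,0,0],"roll": 0,"jaw": 0},{"travel": [0,0,0],"roll": 0,"jaw": 0},{"travel": [0,0,0],"roll": 0,"jaw": 0},{"travel": [0,0,40],"roll": 0,"jaw": 0},{"travel": [0,0,40],"roll": 0,"jaw": 0}]'

```text
clock: 7.45
tool_pos: [0.5358, -0.238, 0.0869]
orientation: [-179.8, 0.0, -98.2]
force: [0.9, -0.0, -0.8]
opening: 0.0005
gripper_force: 0.0
```

Request:
apply_moves --targets '[{"travel": [0,0,0],"roll": 0,"jaw": 0},{"travel": [0,0,0],"roll": 0,"jaw": 0}]'

```text
clock: 7.65
tool_pos: [0.5348, -0.2381, 0.0869]
orientation: [179.9, -0.0, -98.2]
force: [0.2, 0.5, 0.3]
opening: 0.0005
gripper_force: 0.0
```

```bash
python3 - <<'E'
from h import *
o=ctrl.get_obs();print(o['force'],tojig([o['tool_pos']]),togo([.035,-.2205],.087))
E
```

```text
[0.18807465 0.53972779 0.2940876 ] [[ 0.03377965 -0.22996508]] [-9.5 -1.2 -0.1]
```

Request:
apply_moves --targets '[{"travel": [-3.5,0,0],"roll": 0,"jaw": 0},{"travel": [-3.5,0,0],"roll": 0,"jaw": 0},{"travel": [-3.5,0,0],"roll": 0,"jaw": 0},{"travel": [-3.5,0,0],"roll": 0,"jaw": 0},{"travel": [-3.5,0,0],"roll": 0,"jaw": 0},{"travel": [-3.5,0,0],"roll": 0,"jaw": 0},{"travel": [-3.5,0,0],"roll": 0,"jaw": 0},{"travel": [-3.5,0,0],"roll": 0,"jaw": 0},{"travel": [-3.5,0,0],"roll": 0,"jaw": 0}]'

```text
clock: 8.55
tool_pos: [0.5392, -0.2074, 0.0865]
orientation: [180.0, -0.0, -98.3]
force: [0.0, -2.9, 1.8]
opening: 0.0005
gripper_force: 1.5
```

Request:
apply_moves --targets '[{"travel": [-3.5,0,0],"roll": 0,"jaw": 0},{"travel": [-3.5,0,0],"roll": 0,"jaw": 0},{"travel": [-3.5,0,0],"roll": 0,"jaw": 0},{"travel": [-3.5,0,0],"roll": 0,"jaw": 0},{"travel": [-3.5,0,0],"roll": 0,"jaw": 0},{"travel": [-3.5,0,0],"roll": 0,"jaw": 0},{"travel": [-3.5,0,0],"roll": 0,"jaw": 0},{"travel": [-3.5,0,0],"roll": 0,"jaw": 0},{"travel": [-3.5,0,0],"roll": 0,"jaw": 0}]'

```text
clock: 9.45
tool_pos: [0.5436, -0.1762, 0.0864]
orientation: [180.0, -0.0, -98.3]
force: [-0.9, -2.9, 0.2]
opening: 0.0003
gripper_force: 1.4
```

Request:
apply_moves --targets '[{"travel": [-3.5,0,0],"roll": 0,"jaw": 0},{"travel": [-3.5,0,0],"roll": 0,"jaw": 0},{"travel": [-3.5,0,0],"roll": 0,"jaw": 0},{"travel": [-3.5,0,0],"roll": 0,"jaw": 0},{"travel": [-3.5,0,0],"roll": 0,"jaw": 0},{"travel": [-3.5,0,0],"roll": 0,"jaw": 0},{"travel": [-3.5,0,0],"roll": 0,"jaw": 0},{"travel": [-3.5,0,0],"roll": 0,"jaw": 0},{"travel": [-3.5,0,0],"roll": 0,"jaw": 0}]'

```text
clock: 10.35
tool_pos: [0.5482, -0.145, 0.0865]
orientation: [180.0, -0.0, -98.3]
force: [-2.3, -2.4, 1.3]
opening: 0.0001
gripper_force: 1.5
```

Request:
apply_moves --targets '[{"travel": [-3,0,0],"roll": 0,"jaw": 0},{"travel": [-3,0,0],"roll": 0,"jaw": 0},{"travel": [-3,0,0],"roll": 0,"jaw": 0}]'

```text
clock: 10.65
tool_pos: [0.5495, -0.1362, 0.0864]
orientation: [180.0, -0.0, -98.3]
force: [-3.1, -2.5, 1.3]
opening: 0.0002
gripper_force: 1.4
```

Request:
apply_moves --targets '[{"travel": [-3,0,0],"roll": 0,"jaw": 0},{"travel": [-3,0,0],"roll": 0,"jaw": 0}]'

```text
clock: 10.85
tool_pos: [0.5504, -0.1303, 0.0864]
orientation: [180.0, 0.0, -98.3]
force: [-2.8, -2.5, 0.6]
opening: 0.0006
gripper_force: 1.4
```

Request:
apply_moves --targets '[{"travel": [-3,0,0],"roll": 0,"jaw": 0},{"travel": [-3,0,0],"roll": 0,"jaw": 0}]'

```text
clock: 11.05
tool_pos: [0.5512, -0.1243, 0.0864]
orientation: [180.0, -0.0, -98.3]
force: [-2.4, -2.0, 0.2]
opening: 0.0002
gripper_force: 1.4
```

Request:
apply_moves --targets '[{"travel": [-3,0,0],"roll": 0,"jaw": 0},{"travel": [-3,0,0],"roll": 0,"jaw": 0}]'

```text
clock: 11.25
tool_pos: [0.5522, -0.1184, 0.0865]
orientation: [180.0, 0.0, -98.3]
force: [-2.4, -1.6, -1.2]
opening: 0.0005
gripper_force: 1.4
```

Request:
apply_moves --targets '[{"travel": [-3,0,0],"roll": 0,"jaw": 0},{"travel": [-3,0,0],"roll": 0,"jaw": 0}]'

```text
clock: 11.45
tool_pos: [0.553, -0.1124, 0.0865]
orientation: [180.0, -0.0, -98.3]
force: [-2.5, -2.3, -0.7]
opening: 0.0006
gripper_force: 1.5
```

Request:
apply_moves --targets '[{"travel": [-3,0,0],"roll": 0,"jaw": 0},{"travel": [-3,0,0],"roll": 0,"jaw": 0}]'

```text
clock: 11.65
tool_pos: [0.5541, -0.1065, 0.0865]
orientation: [-180.0, 0.0, -98.3]
force: [-2.1, -1.8, -1.7]
opening: 0.0005
gripper_force: 1.3
```

Request:
apply_moves --targets '[{"travel": [-3,0,0],"roll": 0,"jaw": 0},{"travel": [-3,0,0],"roll": 0,"jaw": 0}]'

```text
clock: 11.85
tool_pos: [0.5551, -0.1006, 0.0867]
orientation: [-180.0, 0.0, -98.3]
force: [-1.9, -4.6, -0.9]
opening: 0.0004
gripper_force: 2.9
```

Force is rising; check whether the pin has dropped.

Request:
apply_moves --targets '[{"travel": [-1.5,0,0],"roll": 0,"jaw": 0},{"travel": [0,0,0],"roll": 0,"jaw": 0}]'

```text
clock: 12.05
tool_pos: [0.5552, -0.0999, 0.0867]
orientation: [-180.0, -0.1, -98.3]
force: [-1.1, -7.9, -1.5]
opening: 0.0006
gripper_force: 3.9
```

```bash
python3 - <<'E'
from h import *
T,CT=snap('top','t2.png');S,CS=snap('side','s2.png');o=ctrl.get_obs()
y=tojig([o['tool_pos']])[0,1]+.0595;print('pin y',y,o['force'])
for im,C,n in((T,CT,'top'),(S,CS,'side')):
    for z in(.119,.104):print(n,z,proj(C,np.r_[fromjig([.035,y]),z]).round(1))
u,v=proj(CS,np.r_[fromjig([.035,y]),.09])[0].astype(int)
a=cv2.resize(S[v-40:v+40,u-40:u+40],(480,480),interpolation=cv2.INTER_CUBIC)
cv2.imwrite('pics/s2c.png',a[:,:,::-1]);print(u-40,v-40)
E
```

```text
pin y -0.03080576690012006 [-1.49361103 -7.54156013 -1.73952311]
top 0.119 [[289.1 186.1]]
top 0.104 [[289.7 187.5]]
side 0.119 [[331.7 167.1]]
side 0.104 [[331.7 172.3]]
291 137
```

View pics/s2c.png

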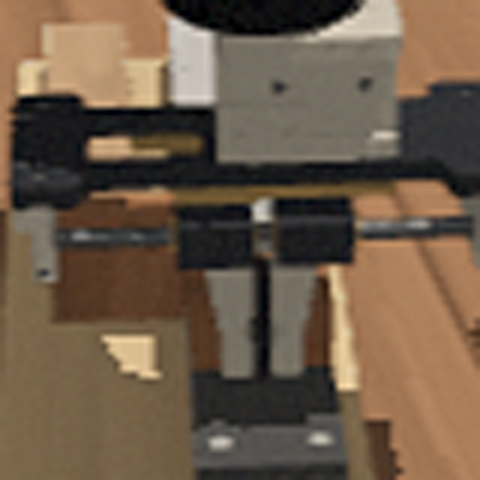

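The gripper hides the pin in this view. The stop resists well short of its travel end, so I'll back off, lift and look with the wrist camera.

Request:
apply_moves --targets '[{"travel": [8,0,0],"roll": 0,"jaw": 0},{"travel": [0,0,-40],"roll": 0,"jaw": 0},{"travel": [0,0,-45],"roll": 0,"jaw": 0},{"travel": [-40,0,-40],"roll": 0,"jaw": 0},{"travel": [-45,0,0],"roll": 0,"jaw": 0},{"travel": [-45,0,0],"roll": 0,"jaw": 0},{"travel": [0,0,0],"roll": 0,"jaw": 0},{"travel": [0,0,0],"roll": 0,"jaw": 0}]'

```text
clock: 12.95
tool_pos: [0.5726, 0.0182, 0.2073]
orientation: [-179.9, 0.1, -98.2]
force: [1.1, 0.6, -0.3]
opening: 0.0002
gripper_force: 0.0
```

```bash
python3 - <<'E'
from h import *
im,C=snap('wrist','w4.png');o=ctrl.get_obs();print(tojig([o['tool_pos']]),o['orientation'])
g=im.astype(int);m=((g.min(2)>150)&(np.ptp(g,2)<25)).astype('uint8');m[235:]=0
n,l,s,c=cv2.connectedComponentsWithStats(m)
for i in range(1,n):
    if s[i,4]>500: 
        print(s[i],c[i].round(1))
        for z in(.119,.104):
            q=tojig(onplane(C,[c[i]],z))[0];p=fromjig([q+[-.013,0],q+[.013,0]]);pp=proj(C,np.c_[p,[z,z]]);print(z,q.round(4),'width',np.linalg.norm(pp[0]-pp[1]).round(1))
E
```

```text
[[0.03559622 0.02812087]] [-1.79960827e+02  3.46477499e-02 -9.82371865e+01]
[301 112  35  35 924] [318.  128.8]
0.119 [ 0.034  -0.0287] width 39.4
0.104 [ 0.034 -0.028] width 36.9
[  94  155   69   66 3524] [128.1 187.9]
0.119 [0.1655 0.0107] width 37.5
0.104 [0.1743 0.0141] width 35.2
```

View pics/w4.png

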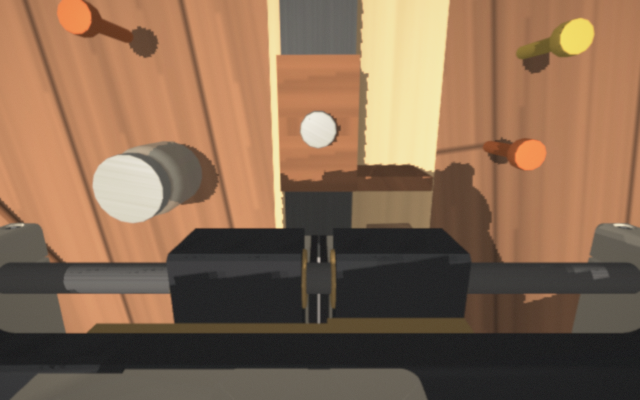

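The head is centred at (318,129) and measures 35 px wide, down in proportion to a dropped pin (expected about 35 dropped, 37.5 up). So the pin is seated at jig y ≈ -0.029. Next I'll turn for the strip.

Request:
apply_moves --targets '[{"travel": [0,0,-20],"roll": -8.5,"jaw": 87},{"travel": [0,0,0],"roll": -8.5,"jaw": 87},{"travel": [0,0,0],"roll": -8.5,"jaw": 87},{"travel": [0,0,0],"roll": -8.5,"jaw": 87},{"travel": [0,0,0],"roll": -8.5,"jaw": 87},{"travel": [0,0,0],"roll": -8.5,"jaw": 87},{"travel": [0,0,0],"roll": -8.5,"jaw": 87},{"travel": [0,0,0],"roll": -8.5,"jaw": 87},{"travel": [0,0,0],"roll": -8.5,"jaw": 87},{"travel": [0,0,0],"roll": -8.5,"jaw": 87}]'

```text
clock: 14.0
tool_pos: [0.5721, 0.0155, 0.2269]
orientation: [-180.0, -0.0, -13.0]
force: [0.1, 0.2, -0.3]
opening: 0.0752
gripper_force: 0.0
```

Request:
apply_moves --targets '[{"travel": [0,0,0],"roll": -5.3,"jaw": 87},{"travel": [0,0,0],"roll": 0,"jaw": 87}]'

```text
clock: 14.2
tool_pos: [0.572, 0.0156, 0.2269]
orientation: [-180.0, -0.0, -8.0]
force: [-0.1, -0.3, 0.4]
opening: 0.0858
gripper_force: 0.0
```

```bash
python3 - <<'E'
from h import *
o=ctrl.get_obs();print(o['orientation'],togo([-.092,.175],.12))
E
```

```text
[-1.79989349e+02 -8.77924666e-03 -8.01885096e+00] [-127.7 -148.3  106.9]
```

Request:
apply_moves --targets '[{"travel": [-25.6,-29.6,0],"roll": 0,"jaw": 87},{"travel": [-25.6,-29.6,0],"roll": 0,"jaw": 87},{"travel": [-25.6,-29.6,0],"roll": 0,"jaw": 87},{"travel": [-25.6,-29.6,0],"roll": 0,"jaw": 87},{"travel": [-25.6,-29.6,0],"roll": 0,"jaw": 87},{"travel": [0,0,0],"roll": 0,"jaw": 87},{"travel": [0,0,0],"roll": 0,"jaw": 87}]'

```text
clock: 14.9
tool_pos: [0.4657, 0.1814, 0.2272]
orientation: [-180.0, -0.0, -8.0]
force: [-0.7, 0.7, -0.6]
opening: 0.0869
gripper_force: 0.0
```

```bash
python3 - <<'E'
from h import *
print(togo([-.090,.175],.049))
im,C=snap('wrist','w5.png')
C2=cam('top');im2,_=snap('top','t5.png')
E
```

```text
[  2.6   1.1 178.2]
```

View pics/w5.png

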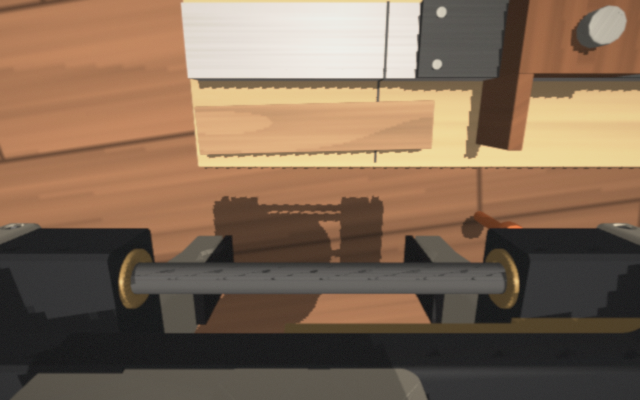

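The strip's top corners are at (433,99), (432,150), (203,155) and (195,106). The orange look-alike is at (490,220) by the board's front. I'll measure both before descending.

```bash
python3 - <<'E'
from h import *
C=cam('wrist')
q=tojig(onplane(C,[[433,99],[432,150],[203,155],[195,106]],.046));print(q.round(4),q.mean(0))
print('rail edge',tojig(onplane(C,[[250,78],[400,78]],.048)).round(4))
print('arm face',tojig(onplane(C,[[503,78],[478,145]],.087)).round(4))
print('orange',tojig(onplane(cam('top'),[[268,259],[303,273]],.07)).round(4))
E
```

```text
[[-0.0131  0.0713]
 [-0.0593  0.0683]
 [-0.0634  0.2856]
 [-0.0186  0.2888]] [-0.03859527  0.17847732]
rail edge [[0.0052 0.2366]
 [0.0048 0.1029]]
arm face [[ 0.001   0.0314]
 [-0.0508  0.0447]]
orange [[-0.1379 -0.0069]
 [-0.1565 -0.0948]]
```

Request:
apply_moves --targets '[{"travel": [3,-2,45],"roll": 0,"jaw": 87},{"travel": [0,0,45],"roll": 0,"jaw": 87},{"travel": [0,0,45],"roll": 0,"jaw": 87},{"travel": [0,0,35],"roll": 0,"jaw": 87},{"travel": [0,0,8],"roll": 0,"jaw": 87},{"travel": [0,0,0],"roll": 0,"jaw": 87},{"travel": [0,0,0],"roll": 0,"jaw": 87}]'

```text
clock: 15.7
tool_pos: [0.4704, 0.1829, 0.0503]
orientation: [-179.9, -0.1, -8.0]
force: [-0.1, 0.5, -0.1]
opening: 0.0871
gripper_force: 0.0
```

```bash
python3 - <<'E'
from h import *
o=ctrl.get_obs();print(o['orientation'],o['force'],togo([-.0485,.178],.049))
E
```

```text
[-1.79935430e+02 -7.93058428e-02 -8.04898921e+00] [-0.1444688   0.53487021 -0.08420678] [39.8  0.1  1.3]
```

Request:
apply_moves --targets '[{"travel": [6,0,0],"roll": 0,"jaw": 87},{"travel": [6,0,0],"roll": 0,"jaw": 87},{"travel": [5,0,0],"roll": 0,"jaw": 87},{"travel": [5,0,0],"roll": 0,"jaw": 87},{"travel": [5,0,0],"roll": 0,"jaw": 87},{"travel": [4,0,0],"roll": 0,"jaw": 87},{"travel": [4,0,0],"roll": 0,"jaw": 87},{"travel": [2,0,0],"roll": 0,"jaw": 87}]'

```text
clock: 16.5
tool_pos: [0.506, 0.1774, 0.0488]
orientation: [180.0, 0.0, -8.0]
force: [-2.3, 0.3, 1.2]
opening: 0.0871
gripper_force: 0.8
```

Request:
apply_moves --targets '[{"travel": [2,0,0],"roll": 0,"jaw": 87},{"travel": [1,0,0],"roll": 0,"jaw": 87},{"travel": [0,0,0],"roll": 0,"jaw": 87}]'

```text
clock: 16.8
tool_pos: [0.5089, 0.1772, 0.0489]
orientation: [-180.0, -0.0, -8.0]
force: [1.0, -0.2, 0.4]
opening: 0.0867
gripper_force: 0.1
```

Request:
apply_moves --targets '[{"travel": [1,0,0],"roll": 0,"jaw": 87},{"travel": [1,0,0],"roll": 0,"jaw": 87},{"travel": [0,0,0],"roll": 0,"jaw": 87}]'

```text
clock: 17.1
tool_pos: [0.5098, 0.177, 0.0488]
orientation: [180.0, 0.1, -8.0]
force: [-6.7, 1.8, 3.2]
opening: 0.0866
gripper_force: 3.3
```

Request:
apply_moves --targets '[{"travel": [1,0,0],"roll": 0,"jaw": 87},{"travel": [1,0,0],"roll": 0,"jaw": 87},{"travel": [0,0,0],"roll": 0,"jaw": 87}]'

```text
clock: 17.4
tool_pos: [0.5099, 0.1769, 0.0488]
orientation: [180.0, 0.2, -8.1]
force: [-16.7, 8.8, 10.3]
opening: 0.087
gripper_force: 9.1
```

```bash
python3 - <<'E'
from h import *
o=ctrl.get_obs();print(o['force'],tojig([o['tool_pos']]))
E
```

```text
[-16.65419156   8.8372998   10.28633542] [[-0.04830372  0.17762536]]
```

Request:
apply_moves --targets '[{"travel": [-12,0,0],"roll": 0,"jaw": 87},{"travel": [-5,0,-35],"roll": 0,"jaw": 0},{"travel": [0,0,-35],"roll": 0,"jaw": 0},{"travel": [15,-40,0],"roll": 0,"jaw": 0},{"travel": [15,-40,0],"roll": 0,"jaw": 0},{"travel": [15,-40,0],"roll": 0,"jaw": 0},{"travel": [0,-35,0],"roll": 0,"jaw": 0},{"travel": [0,0,0],"roll": 0,"jaw": 0},{"travel": [0,0,0],"roll": 0,"jaw": 0}]'

```text
clock: 18.3
tool_pos: [0.5617, 0.3268, 0.1183]
orientation: [180.0, 0.0, -7.9]
force: [-0.0, -0.9, 0.1]
opening: 0.0286
gripper_force: 0.0
```

```bash
python3 - <<'E'
from h import *
o=ctrl.get_obs();print(o['force'],tojig([o['tool_pos']]),o['opening'],togo([-.018,.33],.049))
im,C=snap('wrist','w6.png');g=cv2.cvtColor(im,cv2.COLOR_RGB2HSV);print(proj(C,np.c_[fromjig([[-.039,.287],[.005,.287],[-.039,.07],[.005,.07]]),[.046]*4]).round())
E
```

```text
[-0.00695151 -0.87582962  0.06156762] [[-0.01774779  0.33322561]] 0.028605199231966458 [-0.2  3.2 69.3]
[[388. 249.]
 [392. 185.]
 [709. 248.]
 [730. 185.]]
```

Request:
apply_moves --targets '[{"travel": [0,0,25],"roll": 0,"jaw": 0},{"travel": [0,0,25],"roll": 0,"jaw": 0},{"travel": [0,0,19],"roll": 0,"jaw": 0},{"travel": [0,8,0],"roll": 0,"jaw": 0},{"travel": [0,8,0],"roll": 0,"jaw": 0},{"travel": [0,5,0],"roll": 0,"jaw": 0},{"travel": [0,5,0],"roll": 0,"jaw": 0},{"travel": [0,5,0],"roll": 0,"jaw": 0},{"travel": [0,5,0],"roll": 0,"jaw": 0},{"travel": [0,5,0],"roll": 0,"jaw": 0}]'

```text
clock: 19.35
tool_pos: [0.5566, 0.2857, 0.0505]
orientation: [-179.9, -0.1, -8.0]
force: [1.3, 1.1, 1.2]
opening: 0.0006
gripper_force: 0.9
```

Request:
apply_moves --targets '[{"travel": [0,5,0],"roll": 0,"jaw": 0},{"travel": [0,5,0],"roll": 0,"jaw": 0},{"travel": [0,5,0],"roll": 0,"jaw": 0}]'

```text
clock: 19.65
tool_pos: [0.5542, 0.2705, 0.0499]
orientation: [-180.0, -0.0, -8.0]
force: [0.0, 2.2, 1.0]
opening: 0.0004
gripper_force: 0.9
```

Request:
apply_moves --targets '[{"travel": [0,3,0],"roll": 0,"jaw": 0},{"travel": [0,2,0],"roll": 0,"jaw": 0},{"travel": [0,0,0],"roll": 0,"jaw": 0}]'

```text
clock: 19.95
tool_pos: [0.5533, 0.2653, 0.0498]
orientation: [180.0, 0.0, -8.0]
force: [0.4, 0.1, 0.4]
opening: 0.0005
gripper_force: 0.1
```

```bash
python3 - <<'E'
from h import *
o=ctrl.get_obs();print(o['force'],tojig([o['tool_pos']]),o['opening'])
E
```

```text
[0.40372206 0.13049545 0.43647518] [[-0.01750695  0.27114982]] 0.0005337860499623337
```

Request:
apply_moves --targets '[{"travel": [0,3,0],"roll": 0,"jaw": 0},{"travel": [0,2,0],"roll": 0,"jaw": 0}]'

```text
clock: 20.15
tool_pos: [0.5527, 0.2607, 0.0498]
orientation: [180.0, 0.0, -8.0]
force: [0.3, 1.3, 0.8]
opening: 0.0005
gripper_force: 0.6
```

Request:
apply_moves --targets '[{"travel": [0,2,0],"roll": 0,"jaw": 0},{"travel": [0,1,0],"roll": 0,"jaw": 0}]'

```text
clock: 20.35
tool_pos: [0.5522, 0.2576, 0.0498]
orientation: [180.0, 0.0, -8.0]
force: [0.1, 2.5, -0.8]
opening: 0.0004
gripper_force: 0.5
```

Request:
apply_moves --targets '[{"travel": [0,1,0],"roll": 0,"jaw": 0},{"travel": [0,1,0],"roll": 0,"jaw": 0}]'

```text
clock: 20.55
tool_pos: [0.552, 0.2557, 0.0498]
orientation: [180.0, 0.0, -8.0]
force: [0.6, 0.1, -0.4]
opening: 0.0006
gripper_force: 0.4
```

Request:
apply_moves --targets '[{"travel": [0,1,0],"roll": 0,"jaw": 0},{"travel": [0,1,0],"roll": 0,"jaw": 0}]'

```text
clock: 20.75
tool_pos: [0.5517, 0.2538, 0.0498]
orientation: [180.0, 0.0, -8.0]
force: [0.0, 1.5, 0.2]
opening: 0.0004
gripper_force: 0.4
```

Request:
apply_moves --targets '[{"travel": [0,1,0],"roll": 0,"jaw": 0},{"travel": [0,1,0],"roll": 0,"jaw": 0}]'

```text
clock: 20.95
tool_pos: [0.5515, 0.2518, 0.0499]
orientation: [180.0, 0.0, -8.0]
force: [1.2, 1.1, -1.2]
opening: 0.0006
gripper_force: 0.4
```

Request:
apply_moves --targets '[{"travel": [0,1,0],"roll": 0,"jaw": 0},{"travel": [0,1,0],"roll": 0,"jaw": 0}]'

```text
clock: 21.15
tool_pos: [0.5514, 0.2501, 0.05]
orientation: [-180.0, -0.0, -8.0]
force: [0.4, 2.1, -1.1]
opening: 0.0007
gripper_force: 1.2
```

```bash
python3 - <<'E'
from h import *
im,C=snap('top','t7.png');y0=150;x0=150
cv2.imwrite('pics/t7c.png',cv2.resize(im[150:265,155:405],None,fx=3.2,fy=3.2,interpolation=cv2.INTER_CUBIC)[:,:,::-1])
o=ctrl.get_obs();print(o['force'],tojig([o['tool_pos']]))
E
```

```text
[ 0.13247963  2.8955822  -0.85739115] [[-0.01730667  0.2557824 ]]
```

View pics/t7c.png

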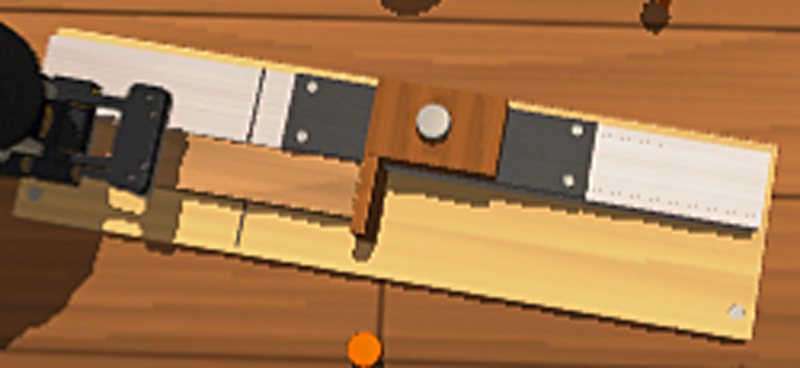

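The strip lies along the fence with its near end at the arm, about (357,215) in the crop, and the pin head is low on the block. I'll press until it is firm.

Request:
apply_moves --targets '[{"travel": [0,1,0],"roll": 0,"jaw": 0},{"travel": [0,1,0],"roll": 0,"jaw": 0}]'

```text
clock: 21.4
tool_pos: [0.5512, 0.2482, 0.05]
orientation: [-180.0, -0.0, -8.0]
force: [0.6, 3.3, -1.0]
opening: 0.0
gripper_force: 1.3
```

Request:
apply_moves --targets '[{"travel": [0,1,0],"roll": 0,"jaw": 0},{"travel": [0,1,0],"roll": 0,"jaw": 0}]'

```text
clock: 21.6
tool_pos: [0.5509, 0.2462, 0.05]
orientation: [-180.0, -0.0, -8.0]
force: [0.6, 2.9, -0.9]
opening: 0.0003
gripper_force: 1.6
```

Request:
apply_moves --targets '[{"travel": [0,1,0],"roll": 0,"jaw": 0},{"travel": [0,1,0],"roll": 0,"jaw": 0}]'

```text
clock: 21.8
tool_pos: [0.5505, 0.2441, 0.05]
orientation: [-180.0, -0.0, -8.0]
force: [0.6, 3.6, -0.2]
opening: 0.0003
gripper_force: 1.8
```

```bash
python3 - <<'E'
from h import *
o=ctrl.get_obs();print(o['force'],tojig([o['tool_pos']]))
E
```

```text
[ 0.58238145  3.55156109 -0.22728342] [[-0.01731887  0.24979296]]
```

Request:
apply_moves --targets '[{"travel": [0,1,0],"roll": 0,"jaw": 0},{"travel": [0,0.5,0],"roll": 0,"jaw": 0}]'

```text
clock: 22.0
tool_pos: [0.5508, 0.2435, 0.0502]
orientation: [-179.9, -0.1, -8.0]
force: [0.4, 7.7, -0.4]
opening: 0.0004
gripper_force: 3.7
```

Firm against the locked stop. Now back off and do a final gentle nudge to the fence.

Request:
apply_moves --targets '[{"travel": [0,-8,0],"roll": 0,"jaw": 0},{"travel": [0,0,-35],"roll": 0,"jaw": 0},{"travel": [0,0,-35],"roll": 0,"jaw": 0},{"travel": [-20,32,0],"roll": 0,"jaw": 87},{"travel": [-20,32,0],"roll": 0,"jaw": 87},{"travel": [-20,32,0],"roll": 0,"jaw": 87},{"travel": [0,32,0],"roll": 0,"jaw": 87},{"travel": [0,0,0],"roll": 0,"jaw": 87},{"travel": [0,0,0],"roll": 0,"jaw": 87}]'

```text
clock: 22.9
tool_pos: [0.4739, 0.1312, 0.1202]
orientation: [180.0, 0.0, -8.1]
force: [0.3, 0.0, 0.5]
opening: 0.0428
gripper_force: 0.0
```

```bash
python3 - <<'E'
from h import *
o=ctrl.get_obs();print(o['opening'],o['force'],tojig([o['tool_pos']]),togo([-.0485,.13],.049))
im,C=snap('wrist','w8.png')
E
```

```text
0.042776520182670884 [0.25645479 0.01663802 0.47307225] [[-0.07762951  0.12743073]] [29.1 -2.7 71.2]
```

View pics/w8.png

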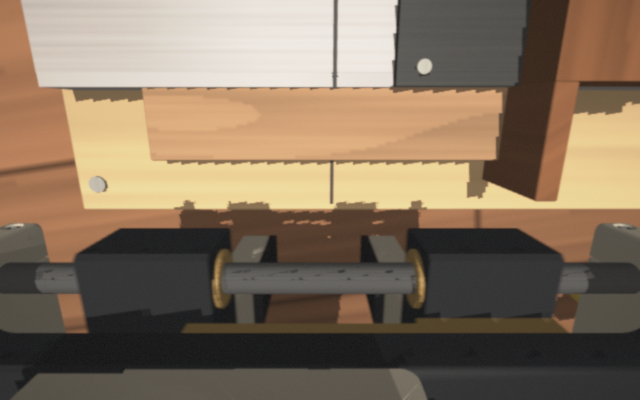

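The strip's top face spans (143,88) to (503,160), flush along the rail edge at row 88 and meeting the arm at column ~500. A light nudge will confirm it.

Request:
apply_moves --targets '[{"travel": [0,0,30],"roll": 0,"jaw": 87},{"travel": [0,0,30],"roll": 0,"jaw": 87},{"travel": [0,0,11],"roll": 0,"jaw": 87},{"travel": [0,0,0],"roll": 0,"jaw": 87},{"travel": [8,0,0],"roll": 0,"jaw": 87},{"travel": [8,0,0],"roll": 0,"jaw": 87},{"travel": [6,0,0],"roll": 0,"jaw": 87},{"travel": [4,0,0],"roll": 0,"jaw": 87},{"travel": [2,0,0],"roll": 0,"jaw": 87},{"travel": [1,0,0],"roll": 0,"jaw": 87}]'

```text
clock: 23.95
tool_pos: [0.5027, 0.1278, 0.049]
orientation: [-180.0, 0.0, -8.0]
force: [-2.6, 1.2, 1.7]
opening: 0.0867
gripper_force: 1.7
```

Request:
apply_moves --targets '[{"travel": [1,0,0],"roll": 0,"jaw": 87},{"travel": [0,0,0],"roll": 0,"jaw": 87}]'

```text
clock: 24.15
tool_pos: [0.5027, 0.1276, 0.0488]
orientation: [180.0, 0.1, -8.0]
force: [-3.6, 1.6, 1.9]
opening: 0.0865
gripper_force: 2.3
```

Firm at the fence. Retreat and verify.

Request:
apply_moves --targets '[{"travel": [-8,0,0],"roll": 0,"jaw": 87},{"travel": [-20,0,0],"roll": 0,"jaw": 87},{"travel": [0,0,-40],"roll": 0,"jaw": 87},{"travel": [0,0,-45],"roll": 0,"jaw": 87},{"travel": [0,0,-45],"roll": 0,"jaw": 87},{"travel": [-30,0,-10],"roll": 0,"jaw": 87},{"travel": [0,0,0],"roll": 0,"jaw": 87},{"travel": [0,0,0],"roll": 0,"jaw": 87}]'

```text
clock: 24.95
tool_pos: [0.4459, 0.1361, 0.1894]
orientation: [-179.9, -0.1, -7.9]
force: [0.8, 0.1, -0.3]
opening: 0.0873
gripper_force: 0.0
```

```bash
python3 - <<'E'
from h import *
im,_=snap('wrist','w9.png');s,_=snap('side','s9.png')
a=cv2.resize(im[:240,150:550],(600,360));b=cv2.resize(s[130:220,260:410],(600,360)[:2] if 0 else (380,228),interpolation=cv2.INTER_CUBIC)
o=np.zeros((590,600,3),'uint8');o[:360]=a;o[362:590,:380]=b
cv2.imwrite('pics/f9.png',o[:,:,::-1])
E
```

```text
(no output)
```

View pics/f9.png

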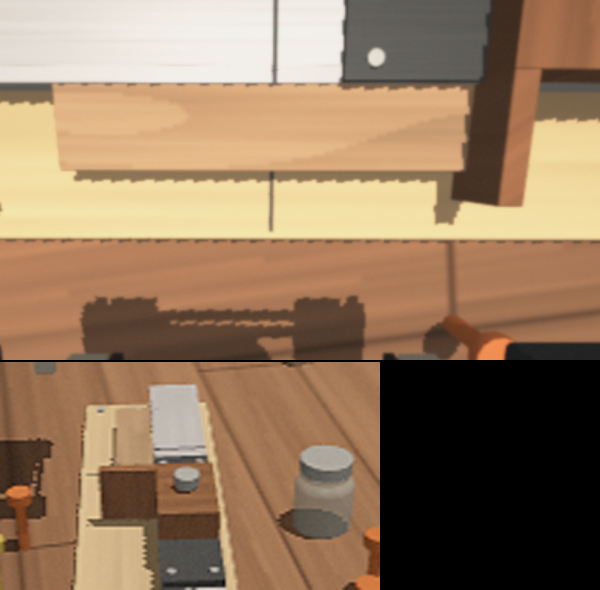

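The strip is flush along the fence with its end at (465,85-168) meeting the arm. The side view shows the pin head down on the block and the jar undisturbed.

```bash
python3 -c "
from plant import ctrl
print(ctrl.close_job())"
```

```text
the job is handed in; nothing more can be done
None
```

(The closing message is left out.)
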